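# Clamp the sanding block in the toggle jig

## Task

Clamp the sanding block in the holding jig so that it can be trimmed: lay it flat and lengthwise in the jig's channel, slide it gently fully home against the end stop, then push the clamp's raised handle down with a fingertip until it snaps over centre and stays, the foot pressing on the block. Feel your way: do not press hard on the stop or the handle (less than 18 N), and leave the other things where they are.

Things in the scene. Friction and masses are not known exactly. Their poses are not given: they have to be found in the camera images.
- sanding_block: the loose sanding block: a plain brown box 40 (its x) x 70 (its y) x 23 (its z) mm, about 50 g, lying flat on the table to the right of the jig. Origin at the centre of its underside. Pick it up across the 40 mm sides. (An extraction hood hangs in front of the robot, centred 0.3 m ahead and 0.85 m above the table: keep the arm's elbow below it.)
- holding_jig: the plywood jig, fixed to the table: bed 12 mm thick, x = -145 to +105 mm, y = +-50 mm from its origin (at table level). x runs along the channel to the end stop, then the toggle clamp; z up. The channel, open above and towards -x, lies between two guide strips 6 mm high and 12 mm wide, x = -120 to -20 mm, inner faces at y = +-23 mm.
- jig_seat (a point): point on the jig's bed, 12 mm above the table (jig x = -55 mm): where the centre of the block's underside is when the block is fully home, lengthwise (70 mm side along x, either end first). Same axes as the jig. The end stop's face is at x = +35 mm from here.
- end_stop: steel bar across the end of the channel, 12 x 46 x 16 mm, fixed on the bed; origin at the centre of its underside. The block is to be pressed against it with less than 18 N.
- clamp_pivot (a point): the handle's pivot, 72 mm above the table, behind the end stop (129 mm from jig_seat along x); same axes as the jig. The clamp's arm with the foot is on the channel's side of it, the handle on the other (+x). Two upright steel cheeks carry both, 28 mm wide over all, 80 mm high from the table, jig x = +14 to +86 mm.
- handle_end (a point): end of the handle's centre line, which runs straight from the pivot to here, 130 mm (a round end adds 8.5 mm). Open, the handle rises from the pivot towards +x, 33 to 61 degrees above level. A fingertip that goes straight down on it, 54 mm level from the pivot, stays on it all the way.
- clamp_handle: round black handle, 17 mm thick; origin at the pivot. Pressed down it moves easily (under 2 N), then resists with up to 8 N, goes over centre, gives way, meets its stop after 50 to 65 degrees in all and stays. It has free play, and where it stops (5 to 19 degrees below level) differs each time: feel for it. At the stop it gives about 0.35 mm per N; over 18 N harms it.
- clamp_foot: black rubber foot, 18 mm across, sprung, under the clamp's arm; origin on the arm's centre line, the underside 25 mm from it. Open, the arm leans up over the end stop, to 125 mm above the table. Locked, the foot presses the block's top, 20 mm from the end stop, with 12 to 16 N; let go before over centre, it does not stay.
- cold_chisel: bystander, loose: dark steel chisel, 17 x 148 x 16 mm, lying at the left rear of the jig; origin at the centre of its underside
- specimen_tray_3: bystander, loose: pale card tray with a small fossil, 65 x 85 x 24 mm, to the right of the block; origin at the centre of its underside
- sample_vial_2: bystander, loose: small capped vial, 26 mm across, 65 mm tall, standing at the right; origin at the centre of its underside
- air_scribe_2: bystander, loose: pale pen-shaped air tool, 23 x 180 x 22 mm, lying at the far right; origin at the centre of its underside
- marker_black: bystander, loose: marker pen, 18 x 135 x 18 mm, lying at the far right; origin at the centre of its underside
- tape_measure: bystander, loose: tape measure, 34 x 83 x 64 mm, standing at the left rear; origin at the centre of its underside

How it is judged:
By the outcome, as a careful person would: the job done as asked, in the order asked, and still so for the second after the job is handed in, with the robot touching nothing.
It also fails if it takes over 58 s, if anything falls off the work surface, if the arm or the gripper's body presses on something with over 40 N, if the wrist force passes 120 N, or if a joint passes its speed limit or range.

## Robot

A 6-joint arm with a two-finger parallel gripper is mounted at the origin on a cart in front of the work surface, level with it; the furniture and walls round the work are solid. World frame = base frame: x ahead of the robot, y to its left, z up, the work surface at z = 0. Lengths are in m, angles in rad, forces in N, time in s.
With the tool pointing down it reaches from about 0.35 to 0.975 m from the base axis. Payload 4.9 kg.
Tool frame: the origin (TCP) lies at the very end of the fingers, on their centre line; the grasp point (between the pads) lies 19 mm behind it; z points along the fingers, y is the line along which they close (so a half turn about z gives the same grasp; the last joint's range is limited). The gripper opens to 85 mm and grips with 20 to 120 N. Pads are 22 mm wide; open, the fingers measure 114 mm over their backs; the gripper's body (76 mm by 85 mm) begins 54 mm behind the grasp point. The pads swing forward as they close: fully open they stand 13 mm farther back than shut.
Start: joints at [-1.325, 0.053, 1.613, -0, 1.476, -0.119], TCP at [0.223, -0.584, 0.231] pointing down, gripper open.
Joint ranges: [-3.01, 3.01], [-1.01, 2.22], [0.06, 2.58], [-1.02, 4.17], [0.09, 2.62], [-3.14, 3.14]. Speed limits (rad/s): [2.57, 2.57, 3.14, 3.14, 3.14, 3.14].

## Interface

Orientations are given as a rotation vector (axis times angle).
In Python, from station import ctrl, imaging gives the robot as it stands.
- The arm moves only by the tool play_rows, never from a script. Its argument "series" is a list of rows, each a list of 3 entries, a list of its own where there are three numbers: the opening, from 0 (shut) to 1 (fully open), then the shift along the tool's x, y, z each as a share of 0.05 m, from -1 to 1, then the turn, a rotation vector about the tool's x, y, z each as a share of 8 degrees, from -1 to 1. In form: [[grip, [dx, dy, dz], [ax, ay, az]], ...]. A call has 1 to 8 rows; each row shifts and turns the commanded pose from where the row before left it, along the tool's axes as they then stand; what a row does not reach is not made up. A row lasts 1/8 s, in which the tool goes at most 62.5 mm and 10.7 degrees, less where a joint would pass 70% of its speed; a pose out of reach is approached as far as the arm can. A call with a number of a shift or a turn outside -1 to 1 is refused whole. A call with a gripper value outside its range is refused whole. The fingers move at their own pace and stop on an object; "force" is the grip in N (left out, the last holds). Time passes only in rows, so rows that do not move let the fingers close. It gives the time, the measured TCP pose, the force, the opening and the grip force at its end, in the units of the state.
- ctrl.get_obs(): the state, without advancing time (a new reading comes with each control period).
- imaging.get_image(name): name is "side" or "top"; returns a dict with "color" (480x640x3 uint8, blue, green, red), "fx", "fy", "cx", "cy" (pixels), "extrinsics" (4x4, takes a point from world to camera coordinates). Camera axes: x right, y down, z forward; pixel columns grow to the right and rows downward; lengths in m; the calibration is good to about 2 mm. A picture is of the moment at which its call begins. There is no depth.
- ctrl.finish_job(): hands the job in; it is judged then, once.
The state is a dict: "t": time; "q": joint angles; "dq": joint speeds; "effort": joint torques, N m; "tool_pos": TCP position; "tool_rot": TCP orientation; "contact_force": force on the tool from outside, world axes, zero at the start; "wrist_torque": the same for the moment, N m; "opening": finger opening in m; "grip_force": force on a finger pad.
Only numpy, scipy, OpenCV 4.12 (cv2) and the standard library are available. Lean on these libraries where they do the work, as an engineer would, in place of code of your own. Each camera call takes 0.05 s, during which the arm holds its last target. There are 200 camera calls.

## Working session

There is one attempt and no reset: what is moved stays moved. The work goes in short steps, Python scripts to look and compute and a tool call to move; the robot and the scene stay as the last step left them, time stands still between calls to the robot, and variables do not carry over. Pictures are saved under pics/ and viewed, at most 10 in all, crops included, and the job is handed in when it is done.

Besides the shell and the picture viewer there is one more tool, called after "Emit:" as name(argument=value, ...) on one line, values as JSON. play_rows: Moves the arm, as the interface text tells. Shift numbers are shares of 0.05 m and turn numbers shares of 8 degrees, none past 1 either way. Its arguments: {"type":"object","properties":{"series":{"type":"array"},"force":{"type":"number"}},"required":["series"]}

```bash
mkdir -p pics; ls; python3 - <<'E'
from station import ctrl, imaging
import cv2
o=ctrl.get_obs(); print(o)
for n in("top","side"):
    d=imaging.get_image(n); cv2.imwrite(f"pics/{n}0.png",d["color"]); print(n,d["fx"],d["fy"],d["cx"],d["cy"],d["extrinsics"].tolist())
E
```

```text
pics
{'t': 0.0, 'q': array([-1.32498448e+00,  5.33543807e-02,  1.61434056e+00,  3.61106015e-05,
        1.47598821e+00, -1.19017782e-01]), 'dq': array([-0.00060798,  0.00034398, -0.00070234, -0.0022097 , -0.00066258,
        0.00026695]), 'effort': array([-5.94328640e-05, -3.93685198e+01, -3.70169771e+01, -6.53143707e-05,
        7.18084804e-03,  1.15107147e-05]), 'tool_pos': array([ 0.22283679, -0.58324172,  0.23003674]), 'tool_rot': array([-3.08741598e+00, -5.69515932e-01,  1.51590614e-04]), 'contact_force': array([ 0.51130274,  0.39123935, -0.09027264]), 'wrist_torque': array([ 0.00248835, -0.00020571, -0.01800843]), 'grip_force': 0.0, 'opening': 0.08554974402939723}
top 579.8207124857985 579.8207124857985 317.6909323899704 245.14889288370023 [[-0.010394653781023246, -0.9998605820917367, 0.013067805934648803, -0.035425792014209256], [-0.9838835289957826, 0.007893846117627598, -0.1786361905221784, 0.6048577843204661], [0.1785081301890126, -0.014714060372453217, -0.9838284118095888, 1.3865799804593013], [0.0, 0.0, 0.0, 1.0]]
side 604.1767421010474 604.1767421010474 325.88467000672654 236.36687246314654 [[0.841259136111787, -0.5406311871213274, -0.0009926833503776666, -0.5129481644299403], [-0.2911377024080386, -0.45148149379646174, -0.8434472710228446, 0.24526019189119427], [0.4555457212454289, 0.70984673012637, -0.5372110531103041, 1.3368556292606129], [0.0, 0.0, 0.0, 1.0]]
```

View pics/top0.png

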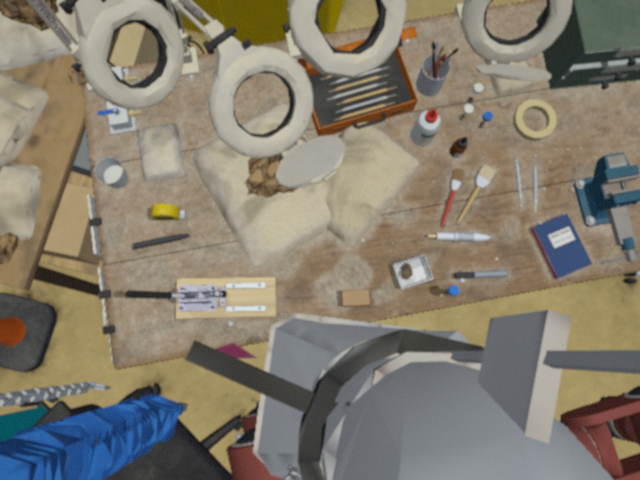

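View pics/side0.png

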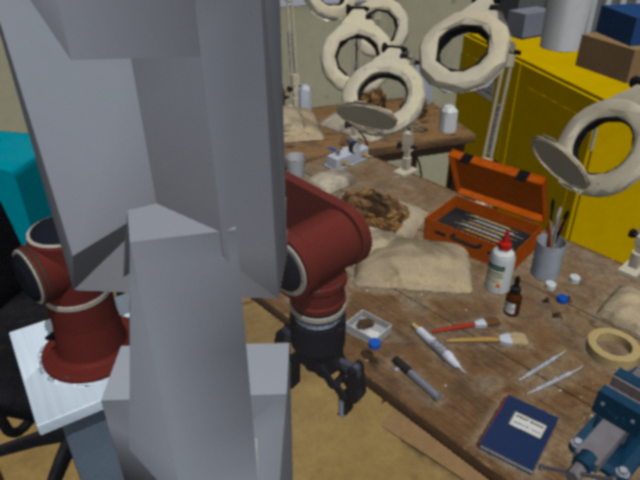

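The top view shows the jig bed at columns 176–276, rows 279–318, with its x axis pointing left in the image (world +y). The handle end is near (126,294), the block at (355,297), the tray at (411,272) and the vial at (452,291). In the side view the hood hides both the jig and the block.

```bash
cat > h.py <<'E'
import numpy as np, cv2
from station import ctrl, imaging
def ray(d,u,v,z):
    E=np.array(d["extrinsics"]);R=E[:3,:3];c=-R.T@E[:3,3]
    r=R.T@np.array([(u-d["cx"])/d["fx"],(v-d["cy"])/d["fy"],1]);return c+r*(z-c[2])/r[2]
def proj(d,p):
    E=np.array(d["extrinsics"]);q=E[:3,:3]@np.asarray(p)+E[:3,3]
    return d["fx"]*q[0]/q[2]+d["cx"],d["fy"]*q[1]/q[2]+d["cy"]
def blob(im,lo,hi,box):
    x0,y0,x1,y1=box;m=cv2.inRange(cv2.cvtColor(im[y0:y1,x0:x1],cv2.COLOR_BGR2HSV),lo,hi)
    m=cv2.morphologyEx(m,cv2.MORPH_CLOSE,np.ones((3,3)))
    c=max(cv2.findContours(m,cv2.RETR_EXTERNAL,cv2.CHAIN_APPROX_NONE)[0],key=cv2.contourArea)
    return c+np.array([x0,y0])
E
python3 - <<'E'
from h import *
d=imaging.get_image("top");im=d["color"];hsv=cv2.cvtColor(im,cv2.COLOR_BGR2HSV)
for n,(u,v) in dict(bed=(250,298),bed2=(181,285),strip=(240,285),table=(310,300),block=(355,298),block2=(345,296),handle=(140,295)).items(): print(n,hsv[v,u])
cv2.imwrite("pics/c.png",np.vstack([cv2.resize(im[265:330,110:290],None,fx=4.4,fy=4.4,interpolation=cv2.INTER_CUBIC),cv2.resize(im[265:330,300:480],None,fx=4.4,fy=4.4,interpolation=cv2.INTER_CUBIC)]))
print(ray(d,355,298,.023),ray(d,276,298,.012),ray(d,176,298,.012))
E
```

```text
bed [ 21  70 205]
bed2 [ 15  28 198]
strip [ 93  12 228]
table [ 18  75 140]
block [ 17  91 169]
block2 [ 16  87 173]
handle [105  23  44]
[ 0.47511814 -0.13343086  0.023     ] [0.47792591 0.06468862 0.012     ] [0.48024228 0.31555148 0.012     ]
```

View pics/c.png

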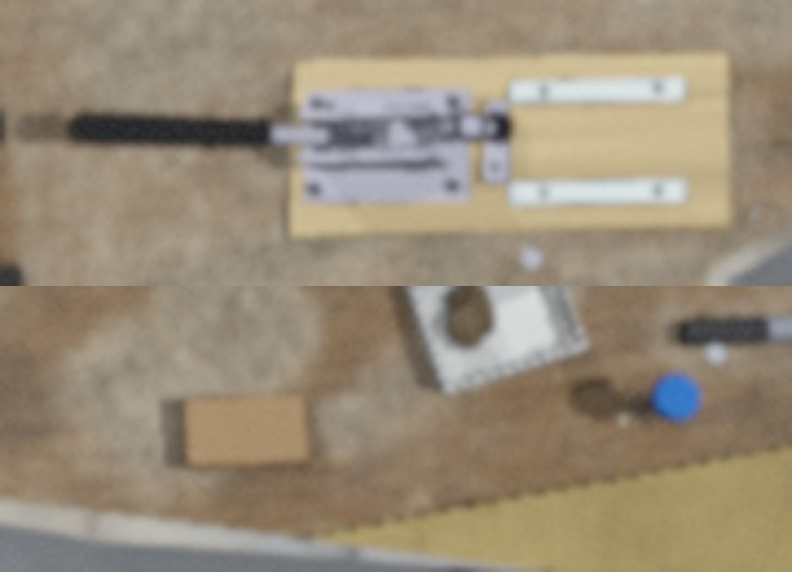

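The crop (4.4x) shows the block's top at x 185–308, y 395–466. The strips lie at x 510–685, y 78–101 and y 180–203, and the bed corners are (292,62), (729,55), (731,224) and (291,235). The block already lies roughly parallel to the channel.

```bash
python3 - <<'E'
from h import *
d=imaging.get_image("top");im=d["color"]
E=d["extrinsics"];print("cam",-E[:3,:3].T@E[:3,3])
K=4
def fit(lo,hi,box,z):
    x0,y0,x1,y1=box
    big=cv2.resize(im[y0:y1,x0:x1],None,fx=K,fy=K,interpolation=cv2.INTER_CUBIC)
    c=blob(big,lo,hi,(0,0,big.shape[1],big.shape[0])).reshape(-1,2)
    w=np.array([ray(d,(u+.5)/K-.5+x0,(v+.5)/K-.5+y0,z)[:2] for u,v in c],np.float32)
    (cx,cy),s,a=cv2.minAreaRect(w*1000); b=cv2.boxPoints(((cx,cy),s,a))
    e=[b[1]-b[0],b[2]-b[1]];e=max(e,key=np.linalg.norm);ang=np.degrees(np.arctan2(e[1],e[0]))%180
    print((cx,cy),s,"long axis deg",ang); return cx,cy,ang
A=fit((80,0,205),(140,26,255),(222,278,270,290),.018)
B=fit((80,0,205),(140,26,255),(222,303,270,315),.018)
fit((10,75,155),(24,140,255),(338,285,374,312),.023)
fit((10,35,185),(30,120,255),(172,273,282,322),.012)
for p in [(292,62),(729,55),(731,224),(291,235)]: print(ray(d,(p[0]+.5)/4.4-.5+110,(p[1]+.5)/4.4-.5+265,.012))
for p in [(75,128),(72,128)]: print("handle",[ray(d,(p[0]+.5)/4.4-.5+110,(p[1]+.5)/4.4-.5+265,z) for z in (.14,.18)])
E
```

```text
cam [ 0.34722557 -0.01979329  1.47266921]
(510.7603759765625, 138.5320587158203) (61.01219177246094, 9.467421531677246) long axis deg 89.49067
(452.953857421875, 139.11647033691406) (9.487312316894531, 59.20976257324219) long axis deg 90.5344
(477.93115234375, -134.84017944335938) (36.948081970214844, 65.8328628540039) long axis deg 92.66415
(481.6098937988281, 191.34613037109375) (99.80110168457031, 247.0731201171875) long axis deg 90.59166
[0.52898742 0.31722279 0.012     ]
[0.53083574 0.06660045 0.012     ]
[0.43407779 0.06520688 0.012     ]
[0.43027338 0.31451859 0.012     ]
handle [array([0.47947031, 0.39919209, 0.14      ]), array([0.47550099, 0.38661627, 0.18      ])]
handle [array([0.47948452, 0.4007477 , 0.14      ]), array([0.47551477, 0.38812519, 0.18      ])]
```

```bash
cat >> h.py <<'E'
from scipy.spatial.transform import Rotation as Ro
def plan(pos,head,n,grip):
    """rows taking the tool to world pos, pointing down, tool x at heading head (deg)"""
    o=ctrl.get_obs();p=o["tool_pos"];R=Ro.from_rotvec(o["tool_rot"])
    G=Ro.from_euler("z",head,degrees=True)*Ro.from_euler("x",180,degrees=True)
    w=(R.inv()*G).as_rotvec();print("at",p.round(4),"turn deg",np.degrees(w).round(2),"F",o["contact_force"].round(2))
    for i in range(n):
        s=R.inv().apply((np.array(pos)-p)/n)/.05
        print([grip,s.round(2).tolist(),(np.degrees(w)/n/8).round(2).tolist()]);R=R*Ro.from_rotvec(w/n)
E
python3 -c "
from h import *
plan((.478,-.135,.13),90.4,14,1)"
```

```text
at [ 0.2229 -0.5835  0.2305] turn deg [-6.00e-02 -6.00e-02 -6.95e+01] F [ 0.59  0.49 -0.83]
[1, [0.57, -0.47, 0.14], [-0.0, -0.0, -0.62]]
[1, [0.61, -0.42, 0.14], [-0.0, -0.0, -0.62]]
[1, [0.64, -0.36, 0.14], [-0.0, -0.0, -0.62]]
[1, [0.67, -0.31, 0.14], [-0.0, -0.0, -0.62]]
[1, [0.69, -0.25, 0.14], [-0.0, -0.0, -0.62]]
[1, [0.71, -0.19, 0.14], [-0.0, -0.0, -0.62]]
[1, [0.73, -0.12, 0.14], [-0.0, -0.0, -0.62]]
[1, [0.73, -0.06, 0.14], [-0.0, -0.0, -0.62]]
[1, [0.74, 0.0, 0.14], [-0.0, -0.0, -0.62]]
[1, [0.73, 0.07, 0.14], [-0.0, -0.0, -0.62]]
[1, [0.73, 0.13, 0.14], [-0.0, -0.0, -0.62]]
[1, [0.71, 0.19, 0.14], [-0.0, -0.0, -0.62]]
[1, [0.69, 0.25, 0.14], [-0.0, -0.0, -0.62]]
[1, [0.67, 0.31, 0.14], [-0.0, -0.0, -0.62]]
```

Emit:
play_rows(series=[[1,[0.57,-0.47,0.14],[0,0,-0.62]],[1,[0.61,-0.42,0.14],[0,0,-0.62]],[1,[0.64,-0.36,0.14],[0,0,-0.62]],[1,[0.67,-0.31,0.14],[0,0,-0.62]],[1,[0.69,-0.25,0.14],[0,0,-0.62]],[1,[0.71,-0.19,0.14],[0,0,-0.62]],[1,[0.73,-0.12,0.14],[0,0,-0.62]]])

```text
t: 1.08
tool_pos: [0.3507, -0.3583, 0.1819]
tool_rot: [-2.777, -1.469, -0.0]
contact_force: [0.9, 0.9, 0.3]
opening: 0.0847
grip_force: 0.0
```

Emit:
play_rows(series=[[1,[0.73,-0.06,0.14],[0,0,-0.62]],[1,[0.74,0,0.14],[0,0,-0.62]],[1,[0.73,0.07,0.14],[0,0,-0.62]],[1,[0.73,0.13,0.14],[0,0,-0.62]],[1,[0.71,0.19,0.14],[0,0,-0.62]],[1,[0.69,0.25,0.14],[0,0,-0.62]],[1,[0.67,0.31,0.14],[0,0,-0.62]],[1,[0,0,0],[0,0,0]]])

```text
t: 2.08
tool_pos: [0.4776, -0.1334, 0.1324]
tool_rot: [-2.21, -2.231, 0.001]
contact_force: [0.4, -0.4, -0.3]
opening: 0.0854
grip_force: 0.0
```

```bash
python3 -c "
from h import *
plan((.478,-.135,.007),90.4,4,1)
for n in ('top','side'): cv2.imwrite('pics/g_%s.png'%n,imaging.get_image(n)['color'])"
```

```text
at [ 0.4776 -0.1334  0.1324] turn deg [-0.09 -0.05  0.14] F [ 0.45 -0.42 -0.34]
[1, [-0.01, 0.0, 0.63], [-0.0, -0.0, 0.0]]
[1, [-0.01, 0.0, 0.63], [-0.0, -0.0, 0.0]]
[1, [-0.01, 0.0, 0.63], [-0.0, -0.0, 0.0]]
[1, [-0.01, 0.0, 0.63], [-0.0, -0.0, 0.0]]
```

Emit:
play_rows(series=[[1,[-0.01,0,0.63],[0,0,0]],[1,[-0.01,0,0.63],[0,0,0]],[1,[0,0,0.63],[0,0,0]],[1,[0,0,0.5],[0,0,0]],[1,[0,0,0],[0,0,0]],[1,[0,0,0],[0,0,0]]])

```text
t: 2.92
tool_pos: [0.4782, -0.1373, 0.015]
tool_rot: [2.215, 2.226, 0.001]
contact_force: [0.8, -0.8, 0.6]
opening: 0.0856
grip_force: 0.0
```

Emit:
play_rows(series=[[1,[0.02,0,0.16],[0,0,0]],[0.6,[0,0,0],[0,0,0]],[0.4,[0,0,0],[0,0,0]],[0.2,[0,0,0],[0,0,0]],[0.2,[0,0,0],[0,0,0]],[0.2,[0,0,0],[0,0,0]],[0.2,[0,0,0],[0,0,0]]], force=30)

```text
t: 3.8
tool_pos: [0.478, -0.1355, 0.0063]
tool_rot: [2.214, 2.228, 0.001]
contact_force: [-0.5, -0.0, 5.1]
opening: 0.0393
grip_force: 31.5
```

Emit:
play_rows(series=[[0.2,[0,0,-0.2],[0,0,0]],[0.2,[0,0,-0.6],[0,0,0]],[0.2,[0,0,-0.6],[0,0,0]],[0.2,[0,0,0],[0,0,0]]])

```text
t: 4.3
tool_pos: [0.4793, -0.1361, 0.0785]
tool_rot: [2.211, 2.224, 0.003]
contact_force: [0.1, 0.3, -0.9]
opening: 0.0397
grip_force: 30.9
```

```bash
python3 - <<'E'
from h import *
a=imaging.get_image('side')['color'];b=imaging.get_image('top')
v=b["color"]
for z in (.05,.08): print(proj(b,(.478,-.1355,z)))
cv2.imwrite('pics/l.png',np.hstack([cv2.resize(a,(400,300)),cv2.resize(v[240:330,295:415],(400,300))]))
plan((.4815,.115,.08),90.4,6,.2)
E
```

```text
(np.float64(356.65472323830693), np.float64(295.8416843054275))
(np.float64(357.64191192032996), np.float64(294.68692142602544))
at [ 0.4771 -0.1352  0.0753] turn deg [-0.04 -0.01 -0.06] F [ 0.22  0.62 -1.24]
[0.2, [0.83, 0.02, -0.02], [-0.0, -0.0, -0.0]]
[0.2, [0.83, 0.02, -0.02], [-0.0, -0.0, -0.0]]
[0.2, [0.83, 0.02, -0.02], [-0.0, -0.0, -0.0]]
[0.2, [0.83, 0.02, -0.02], [-0.0, -0.0, -0.0]]
[0.2, [0.83, 0.02, -0.02], [-0.0, -0.0, -0.0]]
[0.2, [0.83, 0.02, -0.02], [-0.0, -0.0, -0.0]]
```

View pics/l.png

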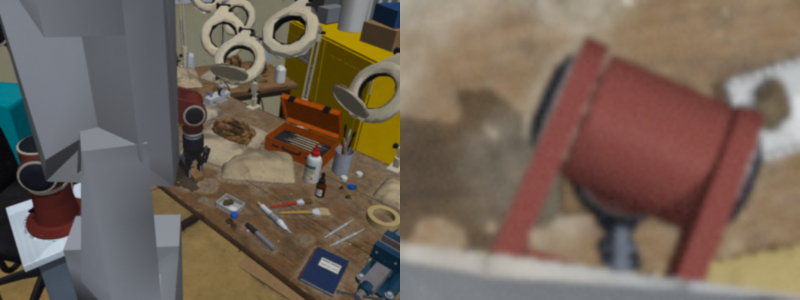

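The block is held in the gripper, just off the table at about (190,172) in the left half. In the top view the arm hides it.

Emit:
play_rows(series=[[0.2,[0.83,0.02,-0.02],[0,0,0]],[0.2,[0.83,0.02,0],[0,0,0]],[0.2,[0.83,0.02,0],[0,0,0]],[0.2,[0.83,0.02,0],[0,0,0]],[0.2,[0.83,0.02,0],[0,0,0]],[0.2,[0.83,0.02,0],[0,0,0]],[0.2,[0,0,0],[0,0,0]],[0.2,[0,0,0],[0,0,0]]])

```text
t: 5.4
tool_pos: [0.481, 0.1133, 0.0753]
tool_rot: [-2.213, -2.227, 0.004]
contact_force: [0.1, 0.4, -0.7]
opening: 0.0396
grip_force: 30.9
```

```bash
python3 - <<'E'
from h import *
plan((.482,.115,.024),90.4,2,.2)
E
```

```text
at [0.481  0.1133 0.0753] turn deg [-0.15  0.04 -0.04] F [ 0.08  0.38 -0.71]
[0.2, [0.02, 0.01, 0.51], [-0.01, 0.0, -0.0]]
[0.2, [0.02, 0.01, 0.51], [-0.01, 0.0, -0.0]]
```

Emit:
play_rows(series=[[0.2,[0.02,0.01,0.5],[0,0,0]],[0.2,[0.02,0.01,0.5],[0,0,0]],[0.2,[0,0,0],[0,0,0]],[0.2,[0,0,0.04],[0,0,0]],[0.2,[0,0,0],[0,0,0]]])

```text
t: 6.02
tool_pos: [0.4836, 0.1154, 0.0256]
tool_rot: [2.215, 2.227, 0.001]
contact_force: [0.1, -0.1, -0.3]
opening: 0.0396
grip_force: 31.3
```

Emit:
play_rows(series=[[0.2,[0,0,0.04],[0,0,0]],[0.2,[0,0,0],[0,0,0]]])

```text
t: 6.28
tool_pos: [0.4831, 0.1157, 0.023]
tool_rot: [2.215, 2.228, 0.0]
contact_force: [0.3, 0.6, -0.5]
opening: 0.0396
grip_force: 31.3
```

Emit:
play_rows(series=[[0.2,[0,-0.02,0.04],[0,0,0]],[0.2,[0,0,0],[0,0,0]]])

```text
t: 6.52
tool_pos: [0.4818, 0.1157, 0.0206]
tool_rot: [-2.214, -2.228, 0.001]
contact_force: [-0.8, -0.3, -0.7]
opening: 0.0398
grip_force: 31.3
```

Emit:
play_rows(series=[[0.2,[0,0,0.03],[0,0,0]],[0.2,[0,0,0],[0,0,0]]])

```text
t: 6.78
tool_pos: [0.4819, 0.1157, 0.0191]
tool_rot: [-2.215, -2.228, 0.0]
contact_force: [0.2, -0.5, -0.4]
opening: 0.0398
grip_force: 31.3
```

Emit:
play_rows(series=[[0.2,[0,0,0.02],[0,0,0]],[0.2,[0,0,0],[0,0,0]]])

```text
t: 7.02
tool_pos: [0.4822, 0.1157, 0.0184]
tool_rot: [2.215, 2.228, 0.0]
contact_force: [0.6, 0.3, -0.2]
opening: 0.0396
grip_force: 31.4
```

Emit:
play_rows(series=[[0.2,[0,0,0.02],[0,0,0]],[0.2,[0,0,0],[0,0,0]]])

```text
t: 7.28
tool_pos: [0.4822, 0.1157, 0.0183]
tool_rot: [-2.214, -2.228, 0.001]
contact_force: [-4.4, -0.6, 7.0]
opening: 0.0396
grip_force: 32.1
```

Emit:
play_rows(series=[[0.65,[0,0,0],[0,0,0]],[0.65,[0,0,0],[0,0,0]],[0.65,[0,0,0],[0,0,0]]])

```text
t: 7.65
tool_pos: [0.482, 0.1157, 0.0171]
tool_rot: [-2.215, -2.228, 0.0]
contact_force: [0.2, 0.6, 0.1]
opening: 0.0555
grip_force: 0.0
```

Emit:
play_rows(series=[[0.65,[0,0,-0.4],[0,0,0]],[0.65,[0,0,-0.8],[0,0,0]],[0.65,[-1,0,-0.2],[0,0,0]],[0.3,[-1,0,0],[0,0,0]],[0,[-1,0,0],[0,0,0]],[0,[-1,0,0],[0,0,0]],[0,[0,0,0],[0,0,0]]])

```text
t: 8.52
tool_pos: [0.4834, -0.087, 0.0875]
tool_rot: [2.22, 2.222, -0.0]
contact_force: [0.9, 0.0, 0.1]
opening: -0.0001
grip_force: 0.0
```

```bash
python3 - <<'E'
from h import *
d=imaging.get_image('top');v=d["color"]
cv2.imwrite('pics/m.png',cv2.resize(v[260:330,110:310],(800,280),interpolation=cv2.INTER_CUBIC))
print(ctrl.get_obs()["tool_pos"],ctrl.get_obs()["opening"])
E
```

```text
[ 0.4831816  -0.0853892   0.08724924] 0.00011149475950633002
```

View pics/m.png

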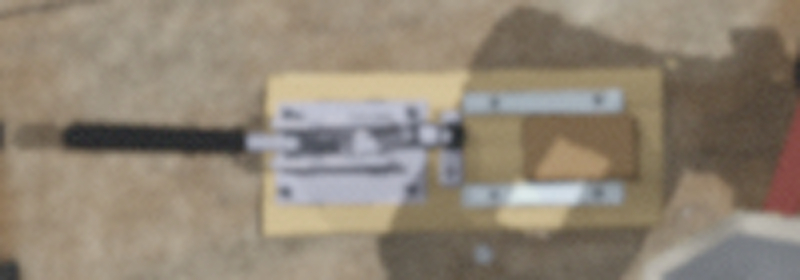

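The block (crop x 525–637, y 117–180) lies centred between the strips, whose inner edges are at y 113 and 184. Next I push it home from behind with the shut fingertips.

```bash
python3 - <<'E'
from h import *
plan((.482,.050,.06),90.4,3,0)
E
```

```text
at [ 0.4832 -0.0854  0.0872] turn deg [-0.   -0.02 -0.23] F [-0.33 -0.02 -0.24]
[0, [0.9, -0.01, 0.18], [-0.0, -0.0, -0.01]]
[0, [0.9, -0.0, 0.18], [-0.0, -0.0, -0.01]]
[0, [0.9, -0.0, 0.18], [-0.0, -0.0, -0.01]]
```

Emit:
play_rows(series=[[0,[0.9,-0.01,0.18],[0,0,0]],[0,[0.9,-0.01,0.18],[0,0,0]],[0,[0.9,-0.01,0.18],[0,0,0]],[0,[0,0,0.38],[0,0,0]],[0,[0,0,0.36],[0,0,0]],[0,[0,0,0],[0,0,0]]])

```text
t: 9.32
tool_pos: [0.4791, 0.0512, 0.0213]
tool_rot: [-2.212, -2.226, 0.004]
contact_force: [-0.3, 0.3, -0.2]
opening: 0.0001
grip_force: 0.0
```

Emit:
play_rows(series=[[0,[0.2,0,0],[0,0,0]],[0,[0.2,0,0],[0,0,0]],[0,[0.2,0,0],[0,0,0]],[0,[0,0,0],[0,0,0]]])

```text
t: 9.82
tool_pos: [0.481, 0.0815, 0.0237]
tool_rot: [2.213, 2.229, 0.001]
contact_force: [1.3, -0.7, -0.9]
opening: -0.0002
grip_force: 0.0
```

Emit:
play_rows(series=[[0,[0.12,0,0],[0,0,0]],[0,[0.12,0.01,0],[0,0,0]],[0,[0.12,0.01,0],[0,0,0]],[0,[0,0,0],[0,0,0]]])

```text
t: 10.32
tool_pos: [0.4816, 0.0992, 0.0232]
tool_rot: [-2.214, -2.228, -0.0]
contact_force: [-0.0, -0.7, 0.3]
opening: 0.0003
grip_force: 0.0
```

Emit:
play_rows(series=[[0,[0.03,0,0],[0,0,0]],[0,[0.02,0,0],[0,0,0]],[0,[0,0,0],[0,0,0]]])

```text
t: 10.7
tool_pos: [0.4816, 0.1012, 0.0232]
tool_rot: [-2.215, -2.228, -0.0]
contact_force: [-0.0, 0.2, -0.4]
opening: 0.0
grip_force: 0.0
```

Emit:
play_rows(series=[[0,[0.03,0,0],[0,0,0]],[0,[0.03,0,0],[0,0,0]],[0,[0,0,0],[0,0,0]]])

```text
t: 11.08
tool_pos: [0.4817, 0.1043, 0.0233]
tool_rot: [-2.215, -2.228, -0.0]
contact_force: [0.3, -0.0, 0.0]
opening: 0.0004
grip_force: 0.0
```

Emit:
play_rows(series=[[0,[0.02,0,0],[0,0,0]],[0,[0.02,0,0],[0,0,0]],[0,[0,0,0],[0,0,0]]])

```text
t: 11.45
tool_pos: [0.4817, 0.1063, 0.0233]
tool_rot: [-2.215, -2.228, -0.0]
contact_force: [0.3, 0.7, -0.4]
opening: -0.0001
grip_force: 0.0
```

Emit:
play_rows(series=[[0,[0.02,0,0],[0,0,0]],[0,[0.02,0,0],[0,0,0]],[0,[0,0,0],[0,0,0]]])

```text
t: 11.82
tool_pos: [0.4817, 0.1083, 0.0233]
tool_rot: [-2.215, -2.228, -0.0]
contact_force: [-0.5, 0.4, 0.6]
opening: -0.0001
grip_force: 0.0
```

Emit:
play_rows(series=[[0,[0.02,0,0],[0,0,0]],[0,[0,0,0],[0,0,0]]])

```text
t: 12.08
tool_pos: [0.4819, 0.1086, 0.0234]
tool_rot: [2.213, 2.227, -0.001]
contact_force: [0.6, -5.8, 0.6]
opening: 0.0001
grip_force: 2.3
```

Emit:
play_rows(series=[[0,[0.02,0,0],[0,0,0]],[0,[0,0,0],[0,0,0]]])

```text
t: 12.32
tool_pos: [0.482, 0.1086, 0.0235]
tool_rot: [2.212, 2.227, -0.003]
contact_force: [0.9, -8.9, 1.6]
opening: -0.0001
grip_force: 4.3
```

Emit:
play_rows(series=[[0,[0.02,0,0],[0,0,0]],[0,[0,0,0],[0,0,0]]])

```text
t: 12.58
tool_pos: [0.482, 0.1087, 0.0235]
tool_rot: [2.211, 2.226, -0.006]
contact_force: [0.9, -12.8, 1.4]
opening: 0.0003
grip_force: 6.2
```

Emit:
play_rows(series=[[0,[-0.3,0,0],[0,0,0]],[0,[-1,0,-0.2],[0,0,0]],[0,[-1,0,-0.9],[0,0,0]],[0,[-1,0,-1],[0,0,0]],[0,[-0.6,0,-1],[0,0,0]],[0,[0,0,0],[0,0,0]]])

```text
t: 13.32
tool_pos: [0.4857, -0.077, 0.1749]
tool_rot: [2.213, 2.218, 0.009]
contact_force: [-0.4, -0.2, -0.2]
opening: -0.0001
grip_force: 0.0
```

```bash
python3 - <<'E'
from h import *
d=imaging.get_image('top');v=d["color"]
cv2.imwrite('pics/n.png',cv2.resize(v[260:330,110:310],(800,280),interpolation=cv2.INTER_CUBIC))
print([proj(d,(x,y,.035)) for x,y in((.4615,.1205),(.5015,.1905))])
plan((.4805,.339,.2),90.4,9,0)
E
```

```text
[(np.float64(252.8399415129195), np.float64(304.0289835760379)), (np.float64(224.74375663305102), np.float64(288.1425510634942))]
at [ 0.484  -0.0756  0.1718] turn deg [ 0.29  0.01 -0.18] F [0.53 0.14 0.18]
[0, [0.92, -0.0, -0.06], [0.0, 0.0, -0.0]]
[0, [0.92, -0.0, -0.06], [0.0, 0.0, -0.0]]
[0, [0.92, -0.0, -0.06], [0.0, 0.0, -0.0]]
[0, [0.92, -0.0, -0.06], [0.0, 0.0, -0.0]]
[0, [0.92, -0.0, -0.06], [0.0, 0.0, -0.0]]
[0, [0.92, -0.0, -0.06], [0.0, 0.0, -0.0]]
[0, [0.92, -0.0, -0.06], [0.0, 0.0, -0.0]]
[0, [0.92, -0.0, -0.06], [0.0, 0.0, -0.0]]
[0, [0.92, -0.0, -0.06], [0.0, 0.0, -0.0]]
```

View pics/n.png

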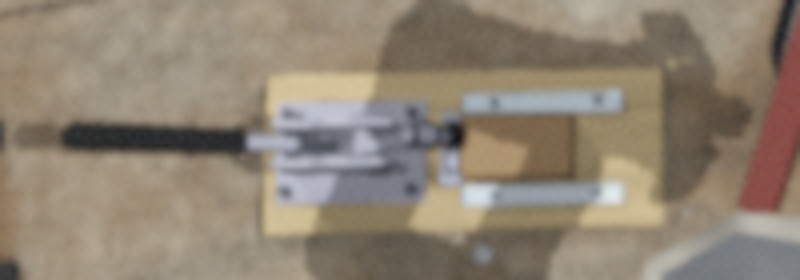

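The block spans crop x 462–573, so it is flush against the stop (x about 461) and straight between the strips. The open handle runs from about (245,142) to (65,135).

Emit:
play_rows(series=[[0,[0.92,-0.01,-0.2],[0,0,0]],[0,[0.92,-0.01,-0.2],[0,0,0]],[0,[0.92,-0.01,-0.1],[0,0,0]],[0,[0.92,-0.01,-0.06],[0,0,0]],[0,[0.92,-0.01,0],[0,0,0]],[0,[0.92,-0.01,0],[0,0,0]],[0,[0.92,-0.01,0],[0,0,0]],[0,[0.92,0,0],[0,0,0]]])

```text
t: 14.38
tool_pos: [0.4751, 0.2954, 0.1948]
tool_rot: [-2.212, -2.228, 0.005]
contact_force: [0.9, -0.4, -0.6]
opening: -0.0003
grip_force: 0.0
```

```bash
python3 - <<'E'
from h import *
d=imaging.get_image('top')
for u,v in((147,294.1),(160,294.5),(130,293.8)): print(ray(d,u,v,.115))
plan((.4805,.338,.16),90.4,2,0)
E
```

```text
[0.48059409 0.35971121 0.115     ]
[0.47938193 0.32942569 0.115     ]
[0.48165699 0.39927528 0.115     ]
at [0.4745 0.2998 0.1949] turn deg [-0.24 -0.21  0.2 ] F [-2.99  0.79 -0.02]
[0, [0.38, 0.07, 0.35], [-0.02, -0.01, 0.01]]
[0, [0.38, 0.06, 0.35], [-0.02, -0.01, 0.01]]
```

Emit:
play_rows(series=[[0,[0.38,0.02,0.3],[0,0,0]],[0,[0.38,0.02,0.3],[0,0,0]],[0,[0,0,0],[0,0,0]],[0,[0,0,0],[0,0,0]]])

```text
t: 14.92
tool_pos: [0.4781, 0.3313, 0.1665]
tool_rot: [-2.214, -2.228, 0.003]
contact_force: [-0.1, 0.4, 0.7]
opening: 0.0002
grip_force: 0.0
```

```bash
python3 - <<'E'
from h import *
plan((.480,.338,.128),90.4,4,0)
E
```

```text
at [0.4781 0.3313 0.1665] turn deg [-0.1   0.04 -0.03] F [-0.15  0.36  0.71]
[0, [0.03, 0.01, 0.19], [-0.0, 0.0, -0.0]]
[0, [0.03, 0.01, 0.19], [-0.0, 0.0, -0.0]]
[0, [0.03, 0.01, 0.19], [-0.0, 0.0, -0.0]]
[0, [0.03, 0.01, 0.19], [-0.0, 0.0, -0.0]]
```

Emit:
play_rows(series=[[0,[0.04,0.02,0.19],[0,0,0]],[0,[0.04,0.01,0.19],[0,0,0]],[0,[0.04,0.01,0.19],[0,0,0]],[0,[0,0,0],[0,0,0]]])

```text
t: 15.42
tool_pos: [0.48, 0.3371, 0.1372]
tool_rot: [-2.214, -2.227, 0.004]
contact_force: [0.2, -0.6, -0.2]
opening: 0.0
grip_force: 0.0
```

Emit:
play_rows(series=[[0,[0,0,0.1],[0,0,0]],[0,[0,0,0.1],[0,0,0]],[0,[0,0,0],[0,0,0]]])

```text
t: 15.8
tool_pos: [0.4804, 0.3374, 0.1282]
tool_rot: [-2.215, -2.228, 0.001]
contact_force: [0.0, -0.3, 0.4]
opening: -0.0003
grip_force: 0.0
```

Emit:
play_rows(series=[[0,[0,0,0.06],[0,0,0]],[0,[0,0,0.06],[0,0,0]],[0,[0,0,0.06],[0,0,0]],[0,[0,0,0],[0,0,0]]])

```text
t: 16.3
tool_pos: [0.4805, 0.3374, 0.1193]
tool_rot: [-2.215, -2.228, 0.001]
contact_force: [0.7, 0.2, -0.2]
opening: -0.0003
grip_force: 0.0
```

Emit:
play_rows(series=[[0,[0,0,0.06],[0,0,0]],[0,[0,0,0.06],[0,0,0]],[0,[0,0,0.06],[0,0,0]],[0,[0,0,0],[0,0,0]]])

```text
t: 16.8
tool_pos: [0.4805, 0.3374, 0.1103]
tool_rot: [-2.215, -2.228, 0.001]
contact_force: [0.8, -0.2, -0.5]
opening: 0.0
grip_force: 0.0
```

Emit:
play_rows(series=[[0,[0,0,0.06],[0,0,0]],[0,[0,0,0.06],[0,0,0]],[0,[0,0,0],[0,0,0]]])

```text
t: 17.18
tool_pos: [0.4805, 0.3374, 0.1044]
tool_rot: [-2.215, -2.228, 0.001]
contact_force: [-0.0, -0.7, 0.3]
opening: -0.0
grip_force: 0.0
```

Emit:
play_rows(series=[[0,[0,0,0.06],[0,0,0]],[0,[0,0,0.06],[0,0,0]],[0,[0,0,0],[0,0,0]]])

```text
t: 17.55
tool_pos: [0.4805, 0.3374, 0.0983]
tool_rot: [-2.215, -2.228, 0.001]
contact_force: [-0.4, 0.0, -0.3]
opening: 0.0003
grip_force: 0.0
```

```bash
python3 - <<'E'
from h import *
v=imaging.get_image('top')["color"]
cv2.imwrite('pics/p.png',cv2.resize(v[240:340,100:280],(792,440),interpolation=cv2.INTER_CUBIC))
E
```

```text
(no output)
```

View pics/p.png

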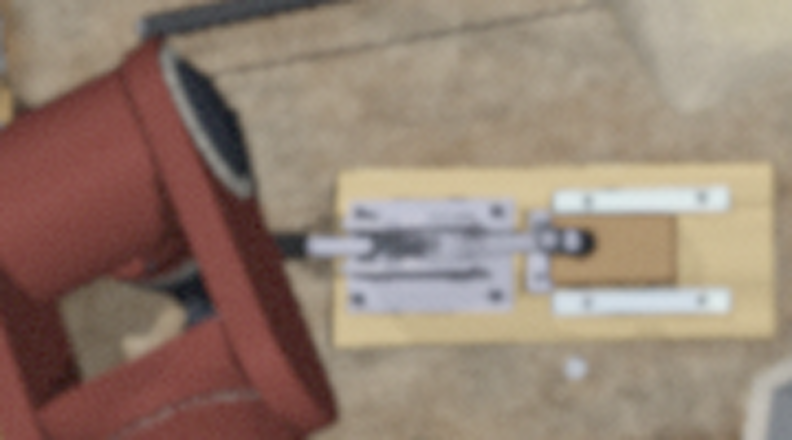

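The foot has come forward over the block, now at crop (578,242), so the handle is moving under the fingertip. I carry on in small steps.

Emit:
play_rows(series=[[0,[0,0,0.05],[0,0,0]],[0,[0,0,0.05],[0,0,0]],[0,[0,0,0],[0,0,0]]])

```text
t: 17.98
tool_pos: [0.4805, 0.3374, 0.0934]
tool_rot: [-2.215, -2.228, 0.001]
contact_force: [-0.1, 0.7, -0.0]
opening: -0.0001
grip_force: 0.0
```

Emit:
play_rows(series=[[0,[0,0,0.04],[0,0,0]],[0,[0,0,0.04],[0,0,0]],[0,[0,0,0],[0,0,0]]])

```text
t: 18.35
tool_pos: [0.4806, 0.3374, 0.0895]
tool_rot: [-2.215, -2.228, 0.001]
contact_force: [0.3, 0.1, 0.5]
opening: 0.0002
grip_force: 0.0
```

Emit:
play_rows(series=[[0,[0,0,0.04],[0,0,0]],[0,[0,0,0.04],[0,0,0]],[0,[0,0,0],[0,0,0]]])

```text
t: 18.73
tool_pos: [0.4806, 0.3374, 0.0855]
tool_rot: [-2.215, -2.228, 0.001]
contact_force: [0.3, 0.2, 0.2]
opening: -0.0002
grip_force: 0.0
```

Emit:
play_rows(series=[[0,[0,0,0.04],[0,0,0]],[0,[0,0,0.04],[0,0,0]],[0,[0,0,0],[0,0,0]]])

```text
t: 19.1
tool_pos: [0.4806, 0.3374, 0.0815]
tool_rot: [-2.215, -2.228, 0.001]
contact_force: [0.5, 0.2, 0.1]
opening: 0.0004
grip_force: 0.0
```

Emit:
play_rows(series=[[0,[0,0,0.03],[0,0,0]],[0,[0,0,0.03],[0,0,0]],[0,[0,0,0],[0,0,0]]])

```text
t: 19.48
tool_pos: [0.4808, 0.3376, 0.0788]
tool_rot: [-2.215, -2.228, -0.0]
contact_force: [0.4, -0.5, -0.5]
opening: -0.0001
grip_force: 0.0
```

Emit:
play_rows(series=[[0,[0,0,0.03],[0,0,0]],[0,[0,0,0.03],[0,0,0]],[0,[0,0,0],[0,0,0]]])

```text
t: 19.85
tool_pos: [0.481, 0.3379, 0.0764]
tool_rot: [-2.215, -2.228, -0.001]
contact_force: [-0.8, 0.8, 3.6]
opening: 0.0
grip_force: 1.9
```

Emit:
play_rows(series=[[0,[0,0,0.02],[0,0,0]],[0,[0,0,0],[0,0,0]]])

```text
t: 20.1
tool_pos: [0.4811, 0.338, 0.0755]
tool_rot: [-2.215, -2.228, -0.002]
contact_force: [-1.6, 0.3, 5.2]
opening: -0.0
grip_force: 2.6
```

Emit:
play_rows(series=[[0,[0,0,0.02],[0,0,0]],[0,[0,0,0],[0,0,0]]])

```text
t: 20.35
tool_pos: [0.4812, 0.338, 0.0747]
tool_rot: [-2.215, -2.228, -0.002]
contact_force: [-2.1, 0.9, 5.7]
opening: 0.0001
grip_force: 3.0
```

Emit:
play_rows(series=[[0,[0,0,0.02],[0,0,0]],[0,[0,0,0],[0,0,0]]])

```text
t: 20.6
tool_pos: [0.4812, 0.3381, 0.0738]
tool_rot: [-2.215, -2.228, -0.002]
contact_force: [-2.3, 0.5, 6.5]
opening: -0.0002
grip_force: 3.2
```

Emit:
play_rows(series=[[0,[0,0.02,0.02],[0,0,0]],[0,[0,0,0],[0,0,0]]])

```text
t: 20.85
tool_pos: [0.4816, 0.3382, 0.0726]
tool_rot: [-2.214, -2.227, -0.001]
contact_force: [-3.6, 1.8, 7.6]
opening: 0.0001
grip_force: 3.6
```

Emit:
play_rows(series=[[0,[0,0,0.02],[0,0,0]],[0,[0,0,0],[0,0,0]]])

```text
t: 21.1
tool_pos: [0.4816, 0.3382, 0.0716]
tool_rot: [-2.214, -2.227, -0.001]
contact_force: [-3.2, 2.1, 7.1]
opening: 0.0
grip_force: 3.5
```

Emit:
play_rows(series=[[0,[0,0,0.02],[0,0,0]],[0,[0,0,0],[0,0,0]]])

```text
t: 21.35
tool_pos: [0.4815, 0.3382, 0.0704]
tool_rot: [-2.214, -2.227, -0.001]
contact_force: [-4.2, 2.3, 6.2]
opening: 0.0002
grip_force: 3.2
```

Emit:
play_rows(series=[[0,[0,-0.02,0.02],[0,0,0]],[0,[0,0,0],[0,0,0]]])

```text
t: 21.6
tool_pos: [0.4811, 0.3382, 0.0695]
tool_rot: [-2.215, -2.228, -0.003]
contact_force: [-0.4, 2.3, 4.6]
opening: -0.0001
grip_force: 2.6
```

Emit:
play_rows(series=[[0,[0,-0.02,0.02],[0,0,0]],[0,[0,0,0],[0,0,0]]])

```text
t: 21.85
tool_pos: [0.4802, 0.3377, 0.0678]
tool_rot: [2.214, 2.228, 0.002]
contact_force: [0.6, 1.0, 2.4]
opening: 0.0001
grip_force: 0.9
```

Emit:
play_rows(series=[[0,[0,0,0.02],[0,0,0]],[0,[0,0,0],[0,0,0]]])

```text
t: 22.1
tool_pos: [0.4794, 0.3371, 0.0662]
tool_rot: [2.215, 2.228, -0.002]
contact_force: [-0.1, 0.8, 0.4]
opening: -0.0001
grip_force: 0.6
```

Emit:
play_rows(series=[[0,[0,0,0.02],[0,0,0]],[0,[0,0,0],[0,0,0]]])

```text
t: 22.35
tool_pos: [0.4797, 0.3372, 0.0658]
tool_rot: [2.215, 2.228, -0.001]
contact_force: [-0.9, -0.6, 3.6]
opening: -0.0002
grip_force: 1.2
```

Emit:
play_rows(series=[[0,[0,0,0.02],[0,0,0]],[0,[0,0,0],[0,0,0]]])

```text
t: 22.6
tool_pos: [0.4799, 0.3373, 0.0653]
tool_rot: [2.214, 2.228, -0.001]
contact_force: [-0.8, -2.4, 4.5]
opening: -0.0001
grip_force: 2.3
```

Emit:
play_rows(series=[[0,[0,0,0.02],[0,0,0]],[0,[0,0,0],[0,0,0]]])

```text
t: 22.85
tool_pos: [0.4801, 0.3373, 0.0649]
tool_rot: [2.214, 2.228, -0.001]
contact_force: [-2.2, -3.2, 8.4]
opening: -0.0
grip_force: 3.4
```

Emit:
play_rows(series=[[0,[0,0,0.02],[0,0,0]],[0,[0,0,0],[0,0,0]]])

```text
t: 23.1
tool_pos: [0.4803, 0.3373, 0.0644]
tool_rot: [2.214, 2.227, -0.0]
contact_force: [-3.3, -4.0, 11.1]
opening: 0.0003
grip_force: 4.5
```

Emit:
play_rows(series=[[0,[0,0,-0.1],[0,0,0]],[0,[0,0,-0.3],[0,0,0]],[0,[0,0,-1],[0,0,0]],[0,[0,0,-1],[0,0,0]],[0,[-1,0,0],[0,0,0]],[0,[-1,0,0],[0,0,0]],[0,[-1,0,0],[0,0,0]],[0,[-1,0,0],[0,0,0]]])

```text
t: 24.1
tool_pos: [0.4806, 0.1362, 0.1832]
tool_rot: [2.214, 2.228, 0.001]
contact_force: [0.7, 0.7, 0.1]
opening: -0.0002
grip_force: 0.0
```

Emit:
play_rows(series=[[0,[-1,0,0],[0,0,0]],[0,[-1,0,0],[0,0,0]],[0,[-1,0,0],[0,0,0]],[0,[-1,0,0],[0,0,0]],[0,[-0.5,0,0],[0,0,0]],[0,[0,0,0],[0,0,0]],[0,[0,0,0],[0,0,0]]])

```text
t: 24.98
tool_pos: [0.4822, -0.0868, 0.1829]
tool_rot: [-2.214, -2.228, -0.001]
contact_force: [0.9, 0.1, -1.2]
opening: -0.0006
grip_force: 0.0
```

```bash
python3 - <<'E'
from h import *
v=imaging.get_image('top')["color"]
cv2.imwrite('pics/q.png',cv2.resize(v[240:340,100:280],(792,440),interpolation=cv2.INTER_CUBIC))
E
```

```text
(no output)
```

View pics/q.png

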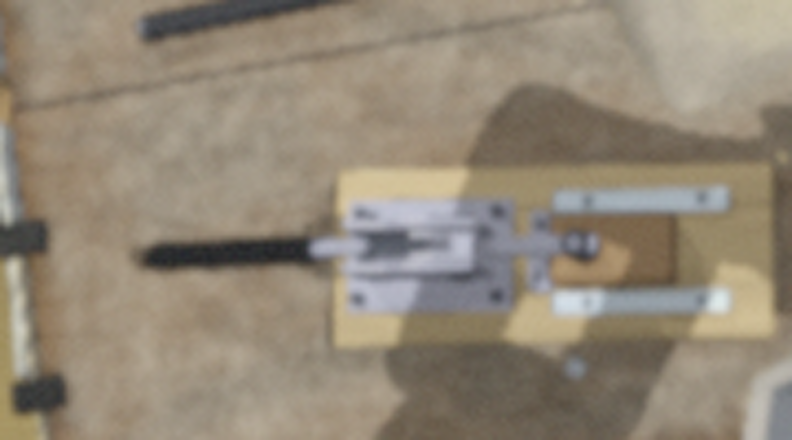

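The handle has stayed down (end at crop (145,255)). The foot is on the block at (580,243), the block is flush with the stop, and the robot is clear of everything.

```bash
python3 -c "
from station import ctrl
print(ctrl.finish_job())"
```

```text
the job is handed in; nothing more can be done
None
```

The sanding block is clamped in the jig: it sits against the end stop, the handle snapped over centre and stayed down, and the foot is on the block. Force readings reached about 13 N at the stop and 12 N at the handle, and I handed the job in at about 25 s with the arm clear.

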